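# Find the rattling tin

### The arm

A 6-joint arm with a two-finger parallel gripper is mounted at the origin on the work surface. World frame = base frame: x ahead of the robot, y to its left, z up, the work surface at z = 0. Lengths are in m, angles in rad, forces in N, time in s.
With the tool pointing down it reaches from about 0.375 to 0.9 m from the base axis. Payload 3.1 kg.
Tool frame: the origin (TCP) lies at the very end of the fingers, on their centre line; the grasp point (between the pads) lies 19 mm behind it; z points along the fingers, y is the direction in which the jaws open and shut (so a half turn about z gives the same grasp; the last joint's range is limited). The gripper opens to 87 mm and grips with 3 to 60 N. Pads are 19 mm wide; open, the fingers measure 117 mm over their backs; the gripper's body (75 mm by 190 mm) begins 51 mm behind the grasp point.
Start: joints at [0.992, 0.527, 1.433, -0, 1.181, -0.178], TCP at [0.244, 0.575, 0.223] pointing down, gripper open.
Joint ranges: [-3.08, 3.08], [-0.75, 2.2], [0.22, 2.44], [-1.43, 4.57], [0, 2.65], [-2.85, 2.85]. Speed limits (rad/s): [2.79, 2.79, 3.14, 3.14, 3.14, 3.14].

### API

Orientations are given as a unit quaternion [x, y, z, w].
In Python, from rig import robot gives the robot as it stands. The module is installed in compiled form; this text tells all that it offers.
- The arm moves only by the tool send_rows, never from a script. Its argument "deltas" is a list of rows, each an object of numbers: "tx", "ty", "tz": the shift along the tool's x, y, z in cm; "rx", "ry", "rz": the turn, a rotation vector about the tool's x, y, z in rad. A call has 1 to 5 rows; each row is the pose to reach, as a shift and turn from the pose commanded when the call began, along the tool's axes at that moment; what a row does not reach only later rows make up. A row lasts 1/12 s, in which the tool goes at most 41.7 mm and 7.16 degrees, less where a joint would pass 70% of its speed; a pose out of reach is approached as far as the arm can. A call with a gripper value outside its range is refused whole. "claw" is the finger opening in cm, from 0 to 8.7, set as the call begins (left out, the last holds). The fingers move at their own pace and stop on an object; "squeeze" is the grip in N (left out, the last holds). Time passes only in rows, so rows that repeat a pose let the fingers close. It gives the time, the measured TCP pose, the force and the opening at its end, in the units of the state.
- robot.get_obs(): the state, without advancing time (a new reading comes with each control period).
- robot.camera(name): name is "scene" or "side" or "wrist"; returns a dict with "color" (420x560x3 uint8, red, green, blue), "z_map" (420x560 float32, m along the optical axis (not along the pixel's ray), 0 where there is no reading), "intrinsics" (3x3 intrinsics, pixels), "distortion" ([k1, k2, p1, p2, k3] as OpenCV has them; the pictures are not rectified), "R" (3x3) and "t" (3): a world point X has camera coordinates R X + t; the wrist camera has in their place "tool_from_camera" (4x4, takes a point from camera to tool coordinates, whose origin is the TCP and whose axes are the flange's). Camera axes: x right, y down, z forward; pixel columns grow to the right and rows downward; lengths in m; the calibration is good to about 2 mm. A picture is of the moment at which its call begins: read the wrist's pose just before it.
- robot.hand_in(): hands the job in, once; it reports no verdict.
Trained networks look in the newest picture that a camera, given by its name, has taken for a name from the list of things; names that differ only in an ending like _2 or _b are one class to them, and where a whole thing is asked for, a point or a joint stands for the part that bears it (a point fixed in the world has none). Each returns a list of dicts, best first, with "p" (0 to 1); they miss things now and then, are a little off and sometimes report something else, mostly with a low value. They report only what shows in the picture. A call takes as long as a camera call. They do not tell look-alikes from the thing itself.
- robot.outline_of(label, camera): "pixels" (420x560 bool, what is visible of it) and "xy" ([column, row] in pixels, amid what is visible of it).
- robot.tip_of(label, camera): "xy" ([column, row] in pixels: a listed point, or the origin of a listed thing).
The state is a dict: "time": time; "q": joint angles; "joint_velocities": joint speeds; "joint_torque": joint torques, N m; "position": TCP position; "tool_rot": TCP orientation; "ft_force": force on the tool from outside, world axes, zero at the start; "moment": the same for the moment, N m; "grip_width": finger opening in m.
Only numpy, scipy, OpenCV 4.12 (cv2) and the standard library are available. Lean on these libraries where they do the work, as an engineer would, in place of code of your own. Each camera call takes 0.05 s, during which the arm holds its last target.

### The job

One of the three sealed tins on the wooden tray holds a loose steel ball. Pick the tins up one at a time and shake each briskly back and forth until you have found the one that rattles (shake that one too), standing each silent tin upright back on the tray and leaving everything else on the bench where it is. Finish while holding the rattling tin out over the middle of the round leather pad, level and still, about a hand's breadth above it, and keep hold of it.

Things in the scene. Friction and masses are not known exactly. Their poses are not given: they have to be found in the camera images.
- tin_a: One of three outwardly identical sealed tins, blue sides, bare metal lid: 110 mm long (x), 56 mm wide (y; grip across this), 50 mm high (z up). Origin at the centre of its underside. Weights vary (0.15 to 0.65 kg) and do not tell them apart. One of the three holds a loose 34 mm steel ball of 160 g that can roll 70 mm along the tin; in the other two nothing moves.
- tin_b: Another such tin, the same outside as tin_a; see there
- tin_c: Another such tin, the same outside as tin_a; see there
- tin_a_floor: Inside floor of tin_a, fixed in it and unseen, 3 mm thick, 1 mm above its underside; only the loose ball can touch it. Origin on the tin's axis. Not needed for the work
- tin_b_floor: Inside floor of tin_b, fixed in it and unseen, 3 mm thick, 1 mm above its underside; only the loose ball can touch it. Origin on the tin's axis. Not needed for the work
- tin_c_floor: Inside floor of tin_c, fixed in it and unseen, 3 mm thick, 1 mm above its underside; only the loose ball can touch it. Origin on the tin's axis. Not needed for the work
- tray: Dark wooden slab fixed to the bench, without a rim: 150 mm (its x) x 360 mm (its y), 12 mm thick; the tins stand on top in a row along its y, about 115 mm apart. Origin at the centre of its underside, on the bench
- pad: Round reddish-brown leather pad fixed to the bench beyond the tray, 110 mm across, 6 mm thick. Origin at the centre of its underside, on the bench
- pliers_red: Pliers with red grips, 150 x 65 mm, 14 mm high; origin at the pivot on the bench, jaws along its +x. Bystander, loose
- pliers_blue: Pliers with blue grips, 150 x 65 mm, 14 mm high; origin at the pivot on the bench, jaws along its +x. Bystander, loose
- hammer: Small hammer lying on the bench, 220 mm long along its x. Bystander, loose
- jar: Amber glass jar with black cap, 48 mm across, 55 mm high, standing beside the leather pad; origin under its centre. Bystander, loose
- file: File with a pale wooden handle, 200 mm long along its x, 15 mm high. Bystander, loose
- burnish_stand: Small brass bell-shaped stand, 44 mm across, 52 mm high, beside the leather pad; origin under its centre. Bystander, loose
Things that resemble listed ones, but are neither listed nor needed, are in the scene too. What is shaped like the tin_a but green, orange or yellow is not meant.

How it is judged:
By the outcome, as a careful person would: the job done as asked, in the order asked, and still so for the second after the job is handed in, while the arm keeps its last pose, push and grip.
It also fails if it takes over 72 s, if anything falls off the work surface, if the arm or the gripper's body presses on something with over 40 N, if the wrist force passes 120 N, or if a joint passes its speed limit or range.

## Working session

There is one attempt and no reset: what is moved stays moved. The work goes in short steps, Python scripts to look and compute and a tool call to move; the robot and the scene stay as the last step left them, time stands still between calls to the robot, and variables do not carry over. Pictures are saved under pics/ and viewed, and the job is handed in when it is done.

Besides the shell and the picture viewer there is one more tool, called after "Call:" by a JSON object that holds its "api" and its "payload". send_rows: Moves the arm, as the interface text tells. Its arguments: {"type":"object","properties":{"deltas":{"type":"array","items":{"type":"object","properties":{"tx":{"type":"number"},"ty":{"type":"number"},"tz":{"type":"number"},"rx":{"type":"number"},"ry":{"type":"number"},"rz":{"type":"number"}}}},"claw":{"type":"number"},"squeeze":{"type":"number"}},"required":["deltas"]}

```bash
mkdir -p pics; ls; python3 - <<'E'
from rig import robot
import cv2,numpy as np
o=robot.get_obs();print({k:np.round(v,3) for k,v in o.items()})
for c in ["scene","side","wrist"]:
    d=robot.camera(c)
    cv2.imwrite(f"pics/{c}0.png",d["color"][:,:,::-1])
    for l in ["tin_a","tray","pad"]:
        for r in robot.outline_of(l,c): print(c,l,round(r["p"],2),np.round(r["xy"]),r["pixels"].sum())
E
```

```text
pics
{'time': np.float64(0.0), 'q': array([ 0.991,  0.528,  1.434, -0.   ,  1.181, -0.178]), 'joint_velocities': array([ 0.   , -0.002,  0.002,  0.   ,  0.   , -0.001]), 'joint_torque': array([ 1.0000e-03, -4.4003e+01, -1.7660e+01,  6.3000e-02,  5.8000e-02,
       -0.0000e+00]), 'position': array([0.243, 0.575, 0.222]), 'tool_rot': array([ 0.199,  0.98 , -0.001, -0.   ]), 'ft_force': array([ 0.472, -0.302,  0.004]), 'moment': array([-0.024,  0.001, -0.012]), 'grip_width': np.float64(0.087)}
scene tin_a 0.96 [282. 213.] 1120
scene tin_a 0.87 [352. 210.] 1150
scene tin_a 0.85 [297. 259.] 1292
scene tin_a 0.65 [243. 171.] 862
scene tin_a 0.61 [260. 188.] 1003
scene tray 0.79 [262. 225.] 1399
scene pad 0.75 [188. 211.] 794
side tin_a 0.93 [284. 252.] 922
side tin_a 0.91 [270. 183.] 557
side tin_a 0.88 [228. 281.] 1017
side tin_a 0.79 [212. 205.] 592
side tin_a 0.77 [274. 228.] 792
side tin_a 0.72 [264. 206.] 677
side tray 0.89 [266. 261.] 1501
side pad 0.89 [340. 234.] 645
```

View pics/scene0.png

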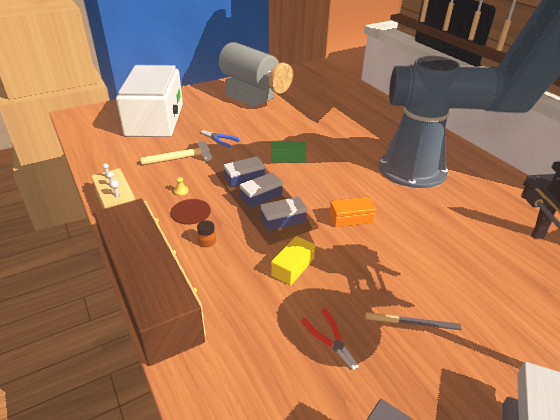

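View pics/side0.png

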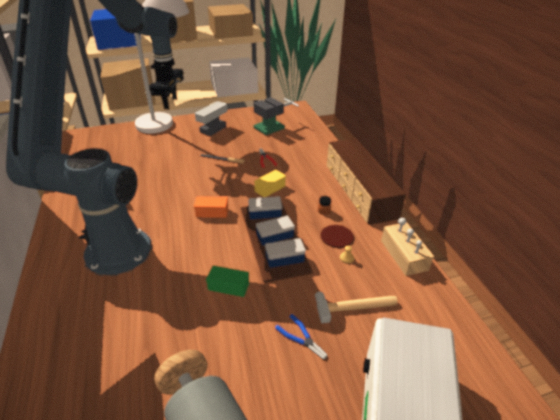

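View pics/wrist0.png

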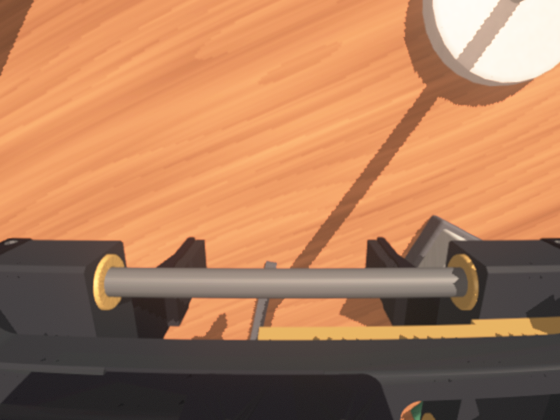

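The scene view shows three blue tins in a row at (244,172), (260,188) and (283,213), with the pad at (190,211), jar at (206,233) and brass stand at (181,186). Green, orange and yellow decoys lie around them. Next I'll measure positions from depth.

```bash
cat > h.py <<'E'
from rig import robot
import cv2,numpy as np
from scipy.spatial.transform import Rotation as Rn
def cloud(d,mask):
    v,u=np.nonzero(mask&(d["z_map"]>0)); z=d["z_map"][v,u]
    p=cv2.undistortPoints(np.stack([u,v],1).astype(float).reshape(-1,1,2),d["intrinsics"],d["distortion"]).reshape(-1,2)
    C=np.c_[p*z[:,None],z]
    if "R" in d: W=(C-d["t"])@d["R"]
    else:
        o=d["obs"]; T=d["tool_from_camera"]; W=(C@T[:3,:3].T+T[:3,3])@Rn.from_quat(o["tool_rot"]).as_matrix().T+o["position"]
    return W,d["color"][v,u]
def top(W,zc,tol=.006):
    s=W[abs(W[:,2]-zc)<tol]
    if len(s)<30: return None
    r=cv2.minAreaRect((s[:,:2]*1000).astype(np.float32))
    return np.round(r[0],1),np.round(r[1],1),round(r[2],1),len(s),np.round(np.median(s[:,2])*1000,1)
E
python3 - <<'E'
from h import *
for c in ["scene","side"]:
    d=robot.camera(c)
    for l,zc in [("tin_a",.062),("tray",.012),("pad",.006),("jar",.053),("burnish_stand",.04)]:
        for r in robot.outline_of(l,c):
            W,col=cloud(d,r["pixels"])
            print(c,l,round(r["p"],2),np.round(r["xy"]),np.median(col,0),top(W,zc), np.round(np.median(W,0),3))
E
```

```text
scene tin_a 0.91 [243. 168.] [152. 134. 125.] (array([ 502.5, -185.7]), array([ 63.4, 109.9]), 86.0, 421, np.float64(62.0)) [ 0.51  -0.164  0.058]
scene tin_a 0.9 [262. 190.] [151. 134. 123.] (array([499.8, -78.1]), array([114.5,  61.6]), 4.8, 501, np.float64(62.1)) [ 0.506 -0.057  0.057]
scene tin_a 0.79 [286. 153.] [ 70. 111.  57.] None [ 0.324 -0.227  0.042]
scene tin_a 0.79 [294. 259.] [255. 242.  50.] None [0.568 0.211 0.048]
scene tin_a 0.66 [353. 213.] [254. 150.  42.] None [0.331 0.127 0.044]
scene tin_a 0.46 [178. 188.] [252. 210.  98.] None [ 0.693 -0.217  0.015]
scene tray 0.85 [262. 224.] [97. 62. 42.] (array([494.9, -70. ]), array([354.2, 150.5]), 88.8, 1207, np.float64(11.9)) [0.548 0.035 0.012]
scene pad 0.89 [191. 212.] [140.  65.  44.] (array([ 698.1, -120.3]), array([108.6, 107.6]), 3.5, 778, np.float64(6.0)) [ 0.7   -0.118  0.006]
scene burnish_stand 0.62 [179. 188.] [250.  202.   94.5] None [ 0.693 -0.217  0.014]
side tin_a 0.97 [230. 281.] [34. 82. 40.] None [ 0.316 -0.253  0.047]
side tin_a 0.81 [263. 208.] [120. 107.  95.] (array([497.1,  42.4]), array([ 64.2, 111. ]), 79.1, 358, np.float64(61.0)) [0.493 0.024 0.058]
side tin_a 0.7 [210. 206.] [208.5 107.5  54. ] None [0.32  0.096 0.044]
side tin_a 0.67 [269. 183.] [159. 123.  48.] None [0.553 0.183 0.042]
side tin_a 0.65 [281. 253.] [119. 108.  98.] (array([ 500.9, -186.3]), array([ 59.6, 112.9]), 89.1, 527, np.float64(61.1)) [ 0.497 -0.208  0.059]
side tray 0.64 [265. 265.] [57. 35. 27.] (array([493.4, -81. ]), array([355.2, 149.7]), 89.2, 1172, np.float64(11.2)) [ 0.444 -0.214  0.011]
side pad 0.77 [336. 237.] [98. 38. 29.] (array([ 698.3, -123.8]), array([109.6, 108.9]), 64.5, 612, np.float64(5.4)) [ 0.697 -0.126  0.005]
side jar 0.73 [322. 201.] [93. 49. 29.] (array([705.4,  11.4]), array([42.7, 39.9]), 35.6, 87, np.float64(54.3)) [0.7   0.002 0.035]
side burnish_stand 0.7 [345. 255.] [182. 130.  70.] None [ 0.687 -0.233  0.015]
```

```bash
cat >> h.py <<'E'
from scipy.optimize import minimize
def fit(P,c0):
    # fixed size 110x56 rectangle with rounded tolerance: penalise points outside + keep area centred by hull
    best=None
    for a0 in np.radians([-15,-8,0,8,15]):
        def f(p):
            c,s=np.cos(p[2]),np.sin(p[2]); q=(P-p[:2]*1.0)@np.array([[c,-s],[s,c]])
            e=np.maximum(abs(q)-np.array([.055,.028]),0)
            return np.minimum(e.sum(1),.006).sum()*1000
        m=minimize(f,[*c0,a0],method="Nelder-Mead",options=dict(xatol=1e-5,fatol=1e-3,initial_simplex=np.array([[*c0,a0],[c0[0]+.006,c0[1],a0],[c0[0],c0[1]+.006,a0],[*c0,a0+.08]])))
        if best is None or m.fun<best.fun: best=m
    return best
def tins(cams,centers,zc=.062):
    for c in cams:
        d=robot.camera(c) if isinstance(c,str) else c
        W,col=cloud(d,np.ones(d["z_map"].shape,bool))
        for c0 in centers:
            s=(abs(W[:,2]-zc)<.005)&(np.hypot(W[:,0]-c0[0],W[:,1]-c0[1])<.075)
            P=W[s][:,:2]
            if len(P)<60: print(c,c0,"few",len(P));continue
            m=fit(P,c0); r=cv2.minAreaRect((P*1000).astype(np.float32))
            print(c if isinstance(c,str) else "w",c0,len(P),"fit",np.round(m.x[:2]*1000,1),"yaw deg",round(np.degrees(m.x[2]),1),"cost",round(m.fun/len(P),3),"mean",np.round(P.mean(0)*1000,1),"rect",np.round(r[0],1),np.round(r[1],1),round(r[2],1))
def move(x,y,z,yaw):
    """deltas in tool frame to reach TCP xyz with tool y at angle 90+yaw(deg), tool down"""
    o=robot.get_obs(); R=Rn.from_quat(o["tool_rot"]).as_matrix()
    a=np.radians(yaw); Rt=np.array([[-np.cos(a),-np.sin(a),0],[-np.sin(a),np.cos(a),0],[0,0,-1]]).T
    Rt=np.c_[[-np.cos(a),-np.sin(a),0],[-np.sin(a),np.cos(a),0],[0,0,-1]]
    print("at",np.round(o["position"],4),"t",round(float(o["time"]),2),"cm",np.round(R.T@(np.array([x,y,z])-o["position"])*100,2),"rot",np.round(Rn.from_matrix(R.T@Rt).as_rotvec(),3),"grip",o["grip_width"])
E
python3 - <<'E'
from h import *
tins(["scene","side"],[(.5,-.186),(.5,-.076),(.497,.042)])
move(.497,.042,.14,-9)
E
```

```text
scene (0.5, -0.186) 431 fit [ 501.8 -183.8] yaw deg -3.0 cost 0.088 mean [ 503.  -181.8] rect [ 501.5 -185.1] [ 65.5 111. ] 87.7
scene (0.5, -0.076) 507 fit [499.9 -77.3] yaw deg 5.7 cost 0.069 mean [502.3 -75.6] rect [498.9 -78. ] [115.1  61.5] 7.4
scene (0.497, 0.042) 609 fit [497.9  45.2] yaw deg -8.4 cost 0.062 mean [499.5  46.9] rect [496.9  44.3] [ 64.1 112.6] 83.0
side (0.5, -0.186) 516 fit [ 500.2 -187.4] yaw deg -3.0 cost 0.039 mean [ 499.5 -188.4] rect [ 500.  -187.1] [ 60.9 111.5] 89.3
side (0.5, -0.076) 430 fit [498.6 -80.3] yaw deg 5.6 cost 0.049 mean [497.8 -82. ] rect [498.7 -79.9] [110.5  62.2] 6.6
side (0.497, 0.042) 353 fit [496.5  42.6] yaw deg -8.4 cost 0.084 mean [495.9  41.1] rect [496.7  42.7] [ 64.2 110.9] 80.6
at [0.2438 0.5754 0.2225] t 1.3 cm [-44.13 -39.24   8.26] rot [-0.    -0.    -0.244] grip 0.08699578578383105
```

Call:
{"api": "send_rows", "payload": {"deltas": [{"tx": -3.2, "ty": -2.8, "rz": -0.08}, {"tx": -6.2, "ty": -5.5, "rz": -0.16}, {"tx": -9.2, "ty": -8.2, "rz": -0.244}, {"tx": -12.2, "ty": -10.9, "rz": -0.244}, {"tx": -15.2, "ty": -13.5, "rz": -0.244}], "claw": 8.7, "squeeze": 50}}

```text
schema error: expected keys tx, ty, tz, rx, ry, rz
```

```bash
python3 -c "
from h import *
move(.497,.044,.14,-8.4)"
```

```text
at [0.2438 0.5754 0.2225] t 1.3 cm [-44.05 -39.05   8.26] rot [-0.    -0.    -0.254] grip 0.08699578578383105
```

All six keys are needed.

Call:
{"api": "send_rows", "payload": {"deltas": [{"tx": -3, "ty": -2.7, "tz": 0, "rx": 0, "ry": 0, "rz": -0.08}, {"tx": -6, "ty": -5.3, "tz": 0, "rx": 0, "ry": 0, "rz": -0.16}, {"tx": -9, "ty": -8, "tz": 0, "rx": 0, "ry": 0, "rz": -0.254}, {"tx": -12, "ty": -10.6, "tz": 0, "rx": 0, "ry": 0, "rz": -0.254}, {"tx": -15, "ty": -13.3, "tz": 0, "rx": 0, "ry": 0, "rz": -0.254}], "claw": 8.7, "squeeze": 50}}

```text
time: 1.72
position: [0.3305, 0.3931, 0.2227]
tool_rot: [0.073, 0.997, 0.0, 0.0]
ft_force: [0.1, 0.1, 0.5]
grip_width: 0.0869
```

```bash
python3 -c "
from h import *
move(.497,.044,.14,-8.4)"
```

```text
at [0.3305 0.3931 0.2227] t 1.72 cm [-21.54 -32.13   8.27] rot [0.    0.001 0.001] grip 0.08685109496606547
```

Call:
{"api": "send_rows", "payload": {"deltas": [{"tx": -2.2, "ty": -3.2, "tz": 0, "rx": 0, "ry": 0, "rz": 0}, {"tx": -4.3, "ty": -6.4, "tz": 0, "rx": 0, "ry": 0, "rz": 0}, {"tx": -6.5, "ty": -9.6, "tz": 0, "rx": 0, "ry": 0, "rz": 0}, {"tx": -8.6, "ty": -12.8, "tz": 0, "rx": 0, "ry": 0, "rz": 0}, {"tx": -10.8, "ty": -16, "tz": 0, "rx": 0, "ry": 0, "rz": 0}]}}

```text
time: 2.13
position: [0.4139, 0.2187, 0.2228]
tool_rot: [0.073, 0.997, 0.0, 0.0]
ft_force: [0.9, -0.1, -0.0]
grip_width: 0.0868
```

Call:
{"api": "send_rows", "payload": {"deltas": [{"tx": -2.2, "ty": -3.2, "tz": 1, "rx": 0, "ry": 0, "rz": 0}, {"tx": -4.3, "ty": -6.4, "tz": 3, "rx": 0, "ry": 0, "rz": 0}, {"tx": -6.5, "ty": -9.6, "tz": 5, "rx": 0, "ry": 0, "rz": 0}, {"tx": -8.6, "ty": -12.8, "tz": 7, "rx": 0, "ry": 0, "rz": 0}, {"tx": -10.7, "ty": -16.1, "tz": 8.2, "rx": 0, "ry": 0, "rz": 0}]}}

```text
time: 2.55
position: [0.494, 0.0477, 0.1406]
tool_rot: [0.073, 0.997, 0.0, -0.001]
ft_force: [0.4, 1.5, 0.3]
grip_width: 0.087
```

```bash
python3 -c "
from h import *
o=robot.get_obs(); d=robot.camera('wrist'); d['obs']=o
cv2.imwrite('pics/w1.png',d['color'][:,:,::-1])
tins([d],[(.497,.044),(.5,-.079)])
move(.497,.044,.022,-8.4)"
```

```text
w (0.497, 0.044) 8806 fit [494.9  44.4] yaw deg -8.5 cost 0.005 mean [487.9  45.4] rect [490.9  45. ] [57.3 97.3] 81.5
w (0.5, -0.079) 5782 fit [497.4 -78.4] yaw deg 5.8 cost 0.003 mean [478.1 -76.9] rect [484.2 -80.1] [80.4 57.4] 5.4
at [0.4985 0.0411 0.1392] t 2.6 cm [ 0.22  0.31 11.72] rot [-0.004  0.003 -0.004] grip 0.08712358424501697
```

View pics/w1.png

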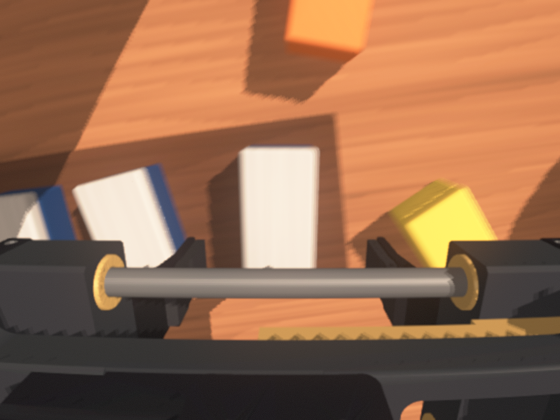

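The wrist image shows the tin's lid centred between the fingers at (280,205), with the yellow decoy clear at (440,220). Descending.

Call:
{"api": "send_rows", "payload": {"deltas": [{"tx": 0.1, "ty": 0.2, "tz": 2.5, "rx": 0, "ry": 0, "rz": 0}, {"tx": 0.2, "ty": 0.3, "tz": 5.5, "rx": 0, "ry": 0, "rz": 0}, {"tx": 0.2, "ty": 0.3, "tz": 8.5, "rx": 0, "ry": 0, "rz": 0}, {"tx": 0.2, "ty": 0.3, "tz": 10.7, "rx": 0, "ry": 0, "rz": 0}, {"tx": 0.2, "ty": 0.3, "tz": 11.7, "rx": 0, "ry": 0, "rz": 0}]}}

```text
time: 3.02
position: [0.4913, 0.0525, 0.0225]
tool_rot: [0.074, 0.997, 0.0, -0.002]
ft_force: [-1.2, 0.1, -0.1]
grip_width: 0.0866
```

Call:
{"api": "send_rows", "payload": {"deltas": [{"tx": 0, "ty": 0, "tz": 0, "rx": 0, "ry": 0, "rz": 0}, {"tx": 0, "ty": 0, "tz": 0, "rx": 0, "ry": 0, "rz": 0}]}}

```text
time: 3.18
position: [0.4929, 0.0525, 0.025]
tool_rot: [0.073, 0.997, -0.0, -0.0]
ft_force: [1.0, 0.5, -0.2]
grip_width: 0.0866
```

```bash
python3 -c "
from h import *
move(.497,.044,.022,-8.4)"
```

```text
at [0.4929 0.0525 0.025 ] t 3.18 cm [-0.53 -0.78  0.3 ] rot [-0. -0. -0.] grip 0.0866056767797582
```

Call:
{"api": "send_rows", "payload": {"deltas": [{"tx": -0.4, "ty": -0.8, "tz": 0.3, "rx": 0, "ry": 0, "rz": 0}, {"tx": -0.4, "ty": -0.8, "tz": 0.3, "rx": 0, "ry": 0, "rz": 0}, {"tx": -0.4, "ty": -0.8, "tz": 0.3, "rx": 0, "ry": 0, "rz": 0}]}}

```text
time: 3.43
position: [0.4967, 0.0433, 0.023]
tool_rot: [0.074, 0.997, -0.0, 0.002]
ft_force: [-0.4, 0.2, -0.3]
grip_width: 0.0867
```

```bash
python3 -c "
from h import *
move(.497,.044,.022,-8.4)"
```

```text
at [0.4967 0.0433 0.023 ] t 3.43 cm [-0.02  0.08  0.1 ] rot [-0.     0.003 -0.001] grip 0.08671493978212107
```

Call:
{"api": "send_rows", "payload": {"deltas": [{"tx": 0, "ty": 0, "tz": 0, "rx": 0, "ry": 0, "rz": 0}, {"tx": 0, "ty": 0, "tz": 0, "rx": 0, "ry": 0, "rz": 0}, {"tx": 0, "ty": 0, "tz": 0, "rx": 0, "ry": 0, "rz": 0}, {"tx": 0, "ty": 0, "tz": 0, "rx": 0, "ry": 0, "rz": 0}, {"tx": 0, "ty": 0, "tz": 0, "rx": 0, "ry": 0, "rz": 0}], "claw": 4.5, "squeeze": 50}}

```text
time: 3.85
position: [0.4953, 0.044, 0.022]
tool_rot: [0.073, 0.997, -0.0, 0.0]
ft_force: [0.1, 0.3, -0.7]
grip_width: 0.0613
```

Call:
{"api": "send_rows", "payload": {"deltas": [{"tx": 0, "ty": 0, "tz": 0, "rx": 0, "ry": 0, "rz": 0}, {"tx": 0, "ty": 0, "tz": 0, "rx": 0, "ry": 0, "rz": 0}]}}

```text
time: 4.02
position: [0.4953, 0.044, 0.0219]
tool_rot: [0.073, 0.997, 0.0, -0.0]
ft_force: [0.5, 0.6, 0.6]
grip_width: 0.0556
```

Call:
{"api": "send_rows", "payload": {"deltas": [{"tx": 0, "ty": 0, "tz": -0.3, "rx": 0, "ry": 0, "rz": 0}, {"tx": 0, "ty": 0, "tz": -2, "rx": 0, "ry": 0, "rz": 0}, {"tx": 0, "ty": 0, "tz": -5, "rx": 0, "ry": 0, "rz": 0}, {"tx": 0, "ty": 0, "tz": -8, "rx": 0, "ry": 0, "rz": 0}, {"tx": 0, "ty": 0, "tz": -10, "rx": 0, "ry": 0, "rz": 0}]}}

```text
time: 4.43
position: [0.4953, 0.0439, 0.1235]
tool_rot: [0.073, 0.997, -0.0, 0.0]
ft_force: [1.4, -0.5, -3.8]
grip_width: 0.0556
```

Call:
{"api": "send_rows", "payload": {"deltas": [{"tx": 0, "ty": 0, "tz": 0, "rx": 0, "ry": 0, "rz": 0}, {"tx": 0, "ty": 0, "tz": 0, "rx": 0, "ry": 0, "rz": 0}, {"tx": 0, "ty": 0, "tz": 0, "rx": 0, "ry": 0, "rz": 0}]}}

```text
time: 4.68
position: [0.4941, 0.0441, 0.1208]
tool_rot: [0.073, 0.997, 0.0, -0.001]
ft_force: [0.4, -0.2, -4.4]
grip_width: 0.0557
```

```bash
cat > st.py <<'E'
from h import *
o=robot.get_obs()
print("t %.2f"%o["time"],"pos",np.round(o["position"],4),"F",np.round(o["ft_force"],2),"Mtool",np.round(Rn.from_quat(o["tool_rot"]).inv().apply(o["moment"]),3),"q",np.round(o["q"],2),"g %.4f"%o["grip_width"])
E
python3 st.py
```

```text
t 4.68 pos [0.4941 0.0441 0.1208] F [ 0.39 -0.24 -4.39] Mtool [-0.071  0.037 -0.006] q [-0.14  0.52  1.85 -0.    0.78 -1.56] g 0.0557
```

Call:
{"api": "send_rows", "payload": {"deltas": [{"tx": 3, "ty": 0, "tz": 0, "rx": 0, "ry": 0, "rz": 0}, {"tx": 6, "ty": 0, "tz": 0, "rx": 0, "ry": 0, "rz": 0}, {"tx": 2, "ty": 0, "tz": 0, "rx": 0, "ry": 0, "rz": 0}, {"tx": -2, "ty": 0, "tz": 0, "rx": 0, "ry": 0, "rz": 0}, {"tx": -6, "ty": 0, "tz": 0, "rx": 0, "ry": 0, "rz": 0}]}}

```text
time: 5.1
position: [0.5503, 0.0359, 0.1184]
tool_rot: [0.073, 0.997, 0.0, -0.005]
ft_force: [3.7, -0.5, -3.4]
grip_width: 0.0557
```

Call:
{"api": "send_rows", "payload": {"deltas": [{"tx": 4, "ty": 0, "tz": 0, "rx": 0, "ry": 0, "rz": 0}, {"tx": 8, "ty": 0, "tz": 0, "rx": 0, "ry": 0, "rz": 0}, {"tx": 12, "ty": 0, "tz": 0, "rx": 0, "ry": 0, "rz": 0}, {"tx": 8, "ty": 0, "tz": 0, "rx": 0, "ry": 0, "rz": 0}, {"tx": 4, "ty": 0, "tz": 0, "rx": 0, "ry": 0, "rz": 0}]}}

```text
time: 5.52
position: [0.4793, 0.0468, 0.1115]
tool_rot: [0.073, 0.997, 0.002, -0.031]
ft_force: [5.1, -0.7, -5.3]
grip_width: 0.0558
```

Call:
{"api": "send_rows", "payload": {"deltas": [{"tx": -4, "ty": 0, "tz": 0, "rx": 0, "ry": 0, "rz": 0}, {"tx": 0, "ty": 0, "tz": 0, "rx": 0, "ry": 0, "rz": 0}, {"tx": 4, "ty": 0, "tz": 0, "rx": 0, "ry": 0, "rz": 0}, {"tx": 8, "ty": 0, "tz": 0, "rx": 0, "ry": 0, "rz": 0}, {"tx": 4, "ty": 0, "tz": 0, "rx": 0, "ry": 0, "rz": 0}]}}

```text
time: 5.93
position: [0.41, 0.0568, 0.109]
tool_rot: [0.072, 0.996, 0.003, -0.051]
ft_force: [-25.5, 3.0, -8.3]
grip_width: 0.0553
```

Call:
{"api": "send_rows", "payload": {"deltas": [{"tx": -4, "ty": 0, "tz": 0, "rx": 0, "ry": 0, "rz": 0}, {"tx": -8, "ty": 0, "tz": 0, "rx": 0, "ry": 0, "rz": 0}, {"tx": -4, "ty": 0, "tz": 0, "rx": 0, "ry": 0, "rz": 0}, {"tx": 0, "ty": 0, "tz": 0, "rx": 0, "ry": 0, "rz": 0}, {"tx": 4, "ty": 0, "tz": 0, "rx": 0, "ry": 0, "rz": 0}]}}

```text
time: 6.35
position: [0.4355, 0.0525, 0.1196]
tool_rot: [0.074, 0.997, 0.0, -0.002]
ft_force: [-2.0, 1.7, -4.2]
grip_width: 0.0556
```

Call:
{"api": "send_rows", "payload": {"deltas": [{"tx": -4, "ty": 0, "tz": 0, "rx": 0, "ry": 0, "rz": 0}, {"tx": -8, "ty": 0, "tz": 0, "rx": 0, "ry": 0, "rz": 0}, {"tx": -12, "ty": 0, "tz": 0, "rx": 0, "ry": 0, "rz": 0}, {"tx": -8, "ty": 0, "tz": 0, "rx": 0, "ry": 0, "rz": 0}, {"tx": -6, "ty": 0, "tz": 0, "rx": 0, "ry": 0, "rz": 0}]}}

```text
time: 6.77
position: [0.5022, 0.0425, 0.1206]
tool_rot: [0.074, 0.997, -0.0, 0.003]
ft_force: [-5.2, 0.8, -5.0]
grip_width: 0.0554
```

Call:
{"api": "send_rows", "payload": {"deltas": [{"tx": 0, "ty": 0, "tz": 0, "rx": 0, "ry": 0, "rz": 0}, {"tx": 0, "ty": 0, "tz": 0, "rx": 0, "ry": 0, "rz": 0}, {"tx": 0, "ty": 0, "tz": 0, "rx": 0, "ry": 0, "rz": 0}]}}

```text
time: 7.02
position: [0.4942, 0.044, 0.1203]
tool_rot: [0.073, 0.997, 0.0, -0.002]
ft_force: [0.7, -0.4, -3.9]
grip_width: 0.0554
```

```bash
python3 st.py
```

```text
t 7.02 pos [0.4942 0.044  0.1203] F [ 0.69 -0.41 -3.92] Mtool [-0.034 -0.027 -0.024] q [-0.14  0.52  1.85 -0.    0.78 -1.56] g 0.0554
```

Call:
{"api": "send_rows", "payload": {"deltas": [{"tx": 0, "ty": 0, "tz": 0, "rx": 0, "ry": 0.12, "rz": 0}, {"tx": 0, "ty": 0, "tz": 0, "rx": 0, "ry": 0.24, "rz": 0}, {"tx": 0, "ty": 0, "tz": 0, "rx": 0, "ry": 0.24, "rz": 0}, {"tx": 0, "ty": 0, "tz": 0, "rx": 0, "ry": 0.24, "rz": 0}, {"tx": 0, "ty": 0, "tz": 0, "rx": 0, "ry": 0.24, "rz": 0}]}}

```text
time: 7.43
position: [0.4943, 0.0441, 0.1212]
tool_rot: [0.073, 0.99, 0.009, -0.119]
ft_force: [0.4, -0.1, -3.7]
grip_width: 0.0556
```

Call:
{"api": "send_rows", "payload": {"deltas": [{"tx": 0, "ty": 0, "tz": 0, "rx": 0, "ry": 0, "rz": 0}, {"tx": 0, "ty": 0, "tz": 0, "rx": 0, "ry": 0, "rz": 0}, {"tx": 0, "ty": 0, "tz": 0, "rx": 0, "ry": 0, "rz": 0}, {"tx": 0, "ty": 0, "tz": 0, "rx": 0, "ry": 0, "rz": 0}]}}

```text
time: 7.77
position: [0.4949, 0.0441, 0.1222]
tool_rot: [0.073, 0.99, 0.009, -0.119]
ft_force: [0.9, -0.2, -4.0]
grip_width: 0.056
```

```bash
python3 st.py
```

```text
t 7.77 pos [0.4949 0.0441 0.1222] F [ 0.91 -0.16 -3.98] Mtool [ 0.014 -0.269  0.024] q [-0.14  0.6   1.68  0.    1.11 -1.56] g 0.0560
```

Call:
{"api": "send_rows", "payload": {"deltas": [{"tx": 0, "ty": 0, "tz": 0, "rx": 0, "ry": -0.12, "rz": 0}, {"tx": 0, "ty": 0, "tz": 0, "rx": 0, "ry": -0.24, "rz": 0}, {"tx": 0, "ty": 0, "tz": 0, "rx": 0, "ry": -0.36, "rz": 0}, {"tx": 0, "ty": 0, "tz": 0, "rx": 0, "ry": -0.48, "rz": 0}, {"tx": 0, "ty": 0, "tz": 0, "rx": 0, "ry": -0.48, "rz": 0}]}}

```text
time: 8.18
position: [0.4871, 0.0455, 0.1207]
tool_rot: [0.072, 0.991, -0.008, 0.115]
ft_force: [-3.3, 1.5, -4.9]
grip_width: 0.0555
```

Call:
{"api": "send_rows", "payload": {"deltas": [{"tx": 0, "ty": 0, "tz": 0, "rx": 0, "ry": 0, "rz": 0}, {"tx": 0, "ty": 0, "tz": 0, "rx": 0, "ry": 0, "rz": 0}, {"tx": 0, "ty": 0, "tz": 0, "rx": 0, "ry": 0, "rz": 0}, {"tx": 0, "ty": 0, "tz": 0, "rx": 0, "ry": 0, "rz": 0}, {"tx": 0, "ty": 0, "tz": 0, "rx": 0, "ry": 0, "rz": 0}]}}

```text
time: 8.6
position: [0.497, 0.0435, 0.122]
tool_rot: [0.073, 0.99, -0.009, 0.12]
ft_force: [-0.4, -0.3, -3.6]
grip_width: 0.0557
```

```bash
python3 st.py
```

```text
t 8.60 pos [0.497  0.0435 0.122 ] F [-0.44 -0.34 -3.57] Mtool [-0.035  0.308 -0.   ] q [-0.14  0.47  2.02 -0.01  0.41 -1.55] g 0.0557
```

Call:
{"api": "send_rows", "payload": {"deltas": [{"tx": 0, "ty": 0, "tz": 0, "rx": 0, "ry": 0.12, "rz": 0}, {"tx": 0, "ty": 0, "tz": 0, "rx": 0, "ry": 0.24, "rz": 0}, {"tx": 0, "ty": 0, "tz": 0, "rx": 0, "ry": 0.24, "rz": 0}, {"tx": 0, "ty": 0, "tz": 0, "rx": 0, "ry": 0.24, "rz": 0}]}}

```text
time: 8.93
position: [0.4985, 0.0432, 0.1219]
tool_rot: [0.074, 0.997, -0.0, 0.003]
ft_force: [-0.4, -0.4, -3.6]
grip_width: 0.0556
```

```bash
python3 st.py
```

```text
t 8.93 pos [0.4985 0.0432 0.1219] F [-0.44 -0.39 -3.59] Mtool [-0.03   0.041  0.012] q [-0.14  0.52  1.84 -0.    0.78 -1.56] g 0.0556
```

Call:
{"api": "send_rows", "payload": {"deltas": [{"tx": 0, "ty": 0, "tz": 0, "rx": 0, "ry": 0.12, "rz": 0}, {"tx": 0, "ty": 0, "tz": 0, "rx": 0, "ry": 0.24, "rz": 0}, {"tx": 0, "ty": 0, "tz": 0, "rx": 0, "ry": 0.24, "rz": 0}, {"tx": 0, "ty": 0, "tz": 0, "rx": 0, "ry": 0.24, "rz": 0}, {"tx": 0, "ty": 0, "tz": 0, "rx": 0, "ry": 0.24, "rz": 0}]}}

```text
time: 9.35
position: [0.4933, 0.0443, 0.1213]
tool_rot: [0.073, 0.99, 0.009, -0.119]
ft_force: [-0.7, -0.0, -4.3]
grip_width: 0.0559
```

Call:
{"api": "send_rows", "payload": {"deltas": [{"tx": 0, "ty": 0, "tz": 0, "rx": 0, "ry": 0, "rz": 0}, {"tx": 0, "ty": 0, "tz": 0, "rx": 0, "ry": -0.12, "rz": 0}, {"tx": 0, "ty": 0, "tz": 0, "rx": 0, "ry": -0.24, "rz": 0}, {"tx": 0, "ty": 0, "tz": 0, "rx": 0, "ry": -0.24, "rz": 0}, {"tx": 0, "ty": 0, "tz": 0, "rx": 0, "ry": -0.24, "rz": 0}]}}

```text
time: 9.77
position: [0.4918, 0.0447, 0.1223]
tool_rot: [0.073, 0.997, 0.0, -0.003]
ft_force: [0.9, -0.1, -3.4]
grip_width: 0.0557
```

```bash
python3 st.py
```

```text
t 9.77 pos [0.4918 0.0447 0.1223] F [ 0.86 -0.09 -3.43] Mtool [ 0.005 -0.018 -0.007] q [-0.14  0.51  1.85  0.    0.78 -1.56] g 0.0557
```

Call:
{"api": "send_rows", "payload": {"deltas": [{"tx": 0, "ty": 0, "tz": 0, "rx": 0, "ry": 0, "rz": 0}]}}

```text
time: 9.85
position: [0.4963, 0.0438, 0.1226]
tool_rot: [0.073, 0.997, -0.0, 0.0]
ft_force: [0.1, 0.4, -3.3]
grip_width: 0.0557
```

```bash
python3 st.py
```

```text
t 9.85 pos [0.4963 0.0438 0.1226] F [ 0.07  0.37 -3.27] Mtool [-0.093 -0.063  0.003] q [-0.14  0.52  1.84 -0.    0.78 -1.56] g 0.0557
```

Call:
{"api": "send_rows", "payload": {"deltas": [{"tx": 0, "ty": 0, "tz": 0, "rx": 0, "ry": 0, "rz": 0}]}}

```text
time: 9.93
position: [0.4977, 0.0435, 0.1224]
tool_rot: [0.073, 0.997, -0.0, 0.001]
ft_force: [0.6, -0.3, -3.8]
grip_width: 0.0555
```

```bash
python3 st.py
```

```text
t 9.93 pos [0.4977 0.0435 0.1224] F [ 0.61 -0.29 -3.78] Mtool [ 0.011 -0.03  -0.018] q [-0.14  0.52  1.84 -0.    0.78 -1.56] g 0.0555
```

```bash
cat > av.py <<'E'
from h import *
L=[]
for i in range(12):
    robot.camera("wrist"); o=robot.get_obs()
    L.append(np.r_[Rn.from_quat(o["tool_rot"]).inv().apply(o["moment"]),o["ft_force"]])
L=np.array(L); print("mean",np.round(L.mean(0),3),"sem",np.round(L.std(0)/12**.5,3),"t",o["time"])
E
python3 av.py
```

```text
mean [-2.400e-02  2.300e-02  1.000e-03 -3.600e-02  1.220e-01 -3.675e+00] sem [0.007 0.012 0.01  0.103 0.126 0.113] t 10.5333
```

Call:
{"api": "send_rows", "payload": {"deltas": [{"tx": 0, "ty": 0, "tz": 0, "rx": 0, "ry": -0.12, "rz": 0}, {"tx": 0, "ty": 0, "tz": 0, "rx": 0, "ry": -0.24, "rz": 0}, {"tx": 0, "ty": 0, "tz": 0, "rx": 0, "ry": -0.24, "rz": 0}, {"tx": 0, "ty": 0, "tz": 0, "rx": 0, "ry": -0.24, "rz": 0}, {"tx": 0, "ty": 0, "tz": 0, "rx": 0, "ry": -0.24, "rz": 0}]}}

```text
time: 10.95
position: [0.4969, 0.0437, 0.1223]
tool_rot: [0.073, 0.99, -0.009, 0.119]
ft_force: [0.4, 0.5, -3.4]
grip_width: 0.056
```

Call:
{"api": "send_rows", "payload": {"deltas": [{"tx": 0, "ty": 0, "tz": 0, "rx": 0, "ry": 0, "rz": 0}, {"tx": 0, "ty": 0, "tz": 0, "rx": 0, "ry": 0.12, "rz": 0}, {"tx": 0, "ty": 0, "tz": 0, "rx": 0, "ry": 0.24, "rz": 0}, {"tx": 0, "ty": 0, "tz": 0, "rx": 0, "ry": 0.24, "rz": 0}, {"tx": 0, "ty": 0, "tz": 0, "rx": 0, "ry": 0.24, "rz": 0}]}}

```text
time: 11.37
position: [0.4995, 0.043, 0.1222]
tool_rot: [0.074, 0.997, -0.0, 0.004]
ft_force: [-0.5, -0.2, -4.5]
grip_width: 0.0554
```

```bash
python3 av.py
```

```text
mean [-1.700e-02  1.700e-02  0.000e+00 -2.000e-03 -1.480e-01 -3.733e+00] sem [0.011 0.012 0.007 0.136 0.143 0.126] t 11.9667
```

Call:
{"api": "send_rows", "payload": {"deltas": [{"tx": 0, "ty": 0, "tz": 0, "rx": 0, "ry": 0.08, "rz": 0}, {"tx": 0, "ty": 0, "tz": 0, "rx": 0, "ry": 0.08, "rz": 0}, {"tx": 0, "ty": 0, "tz": 0, "rx": 0, "ry": 0.08, "rz": 0}, {"tx": 0, "ty": 0, "tz": 0, "rx": 0, "ry": 0.08, "rz": 0}, {"tx": 0, "ty": 0, "tz": 0, "rx": 0, "ry": 0.08, "rz": 0}]}}

```text
time: 12.38
position: [0.4946, 0.0441, 0.1217]
tool_rot: [0.073, 0.997, 0.003, -0.04]
ft_force: [0.4, 0.2, -2.8]
grip_width: 0.0556
```

```bash
python3 av.py
```

```text
mean [-1.000e-03 -8.600e-02 -3.000e-03  3.200e-02 -3.300e-02 -3.753e+00] sem [0.007 0.008 0.008 0.102 0.128 0.121] t 12.9833
```

Call:
{"api": "send_rows", "payload": {"deltas": [{"tx": 0, "ty": 0, "tz": 0, "rx": 0, "ry": -0.08, "rz": 0}, {"tx": 0, "ty": 0, "tz": 0, "rx": 0, "ry": -0.16, "rz": 0}, {"tx": 0, "ty": 0, "tz": 0, "rx": 0, "ry": -0.16, "rz": 0}, {"tx": 0, "ty": 0, "tz": 0, "rx": 0, "ry": -0.16, "rz": 0}, {"tx": 0, "ty": 0, "tz": 0, "rx": 0, "ry": -0.16, "rz": 0}]}}

```text
time: 13.4
position: [0.4965, 0.0437, 0.1222]
tool_rot: [0.073, 0.997, -0.003, 0.04]
ft_force: [-0.1, 0.4, -3.7]
grip_width: 0.056
```

```bash
python3 av.py
```

```text
mean [-2.100e-02  1.090e-01  2.000e-03  1.390e-01 -2.680e-01 -3.349e+00] sem [0.011 0.008 0.007 0.123 0.191 0.131] t 14.0
```

Tin 1's moment grows linearly with tilt (0.195 Nm over ±0.08 rad, 0.577 over ±0.24) and doesn't change between ends when level, so it is silent. Putting it back.

Call:
{"api": "send_rows", "payload": {"deltas": [{"tx": 0, "ty": 0, "tz": 0, "rx": 0, "ry": 0.08, "rz": 0}, {"tx": 0, "ty": 0, "tz": 3, "rx": 0, "ry": 0.08, "rz": 0}, {"tx": 0, "ty": 0, "tz": 6, "rx": 0, "ry": 0.08, "rz": 0}, {"tx": 0, "ty": 0, "tz": 8, "rx": 0, "ry": 0.08, "rz": 0}, {"tx": 0, "ty": 0, "tz": 8, "rx": 0, "ry": 0.08, "rz": 0}]}}

```text
time: 14.42
position: [0.4998, 0.0431, 0.0389]
tool_rot: [0.073, 0.997, 0.0, -0.003]
ft_force: [-0.6, -0.5, -2.8]
grip_width: 0.0556
```

Call:
{"api": "send_rows", "payload": {"deltas": [{"tx": 0, "ty": 0, "tz": 0, "rx": 0, "ry": 0, "rz": 0}, {"tx": 0, "ty": 0, "tz": 0, "rx": 0, "ry": 0, "rz": 0}, {"tx": 0, "ty": 0, "tz": 0, "rx": 0, "ry": 0, "rz": 0}]}}

```text
time: 14.67
position: [0.5027, 0.0429, 0.0435]
tool_rot: [0.073, 0.997, -0.0, 0.001]
ft_force: [0.7, -0.6, -3.8]
grip_width: 0.0559
```

```bash
python3 -c "
from h import *
move(.496,.044,.0222,-8.4)"; python3 st.py
```

```text
at [0.5027 0.0429 0.0435] t 14.67 cm [0.69 0.01 2.13] rot [ 0.     0.003 -0.   ] grip 0.05594364932211493
t 14.67 pos [0.5027 0.0429 0.0435] F [ 0.68 -0.56 -3.81] Mtool [-0.043  0.006  0.033] q [-0.14  0.67  1.87 -0.    0.6  -1.56] g 0.0559
```

Call:
{"api": "send_rows", "payload": {"deltas": [{"tx": 0.6, "ty": 0, "tz": 0.8, "rx": 0, "ry": 0, "rz": 0}, {"tx": 0.6, "ty": 0, "tz": 1.4, "rx": 0, "ry": 0, "rz": 0}, {"tx": 0.6, "ty": 0, "tz": 1.8, "rx": 0, "ry": 0, "rz": 0}, {"tx": 0.6, "ty": 0, "tz": 2, "rx": 0, "ry": 0, "rz": 0}, {"tx": 0.6, "ty": 0, "tz": 2, "rx": 0, "ry": 0, "rz": 0}]}}

```text
time: 15.08
position: [0.4961, 0.0438, 0.0221]
tool_rot: [0.073, 0.997, -0.0, 0.0]
ft_force: [-1.1, -1.0, -4.3]
grip_width: 0.0557
```

Call:
{"api": "send_rows", "payload": {"deltas": [{"tx": 0, "ty": 0, "tz": 0.1, "rx": 0, "ry": 0, "rz": 0}, {"tx": 0, "ty": 0, "tz": 0.1, "rx": 0, "ry": 0, "rz": 0}, {"tx": 0, "ty": 0, "tz": 0.1, "rx": 0, "ry": 0, "rz": 0}]}}

```text
time: 15.33
position: [0.4963, 0.0438, 0.0219]
tool_rot: [0.073, 0.997, -0.0, 0.001]
ft_force: [-0.5, 0.5, 4.5]
grip_width: 0.0558
```

```bash
python3 st.py
```

```text
t 15.33 pos [0.4963 0.0438 0.0219] F [-0.47  0.47  4.46] Mtool [ 0.     0.269 -0.009] q [-0.14  0.71  1.89  0.    0.54 -1.56] g 0.0558
```

Call:
{"api": "send_rows", "payload": {"deltas": [{"tx": 0, "ty": 0, "tz": 0, "rx": 0, "ry": 0, "rz": 0}, {"tx": 0, "ty": 0, "tz": 0, "rx": 0, "ry": 0, "rz": 0}, {"tx": 0, "ty": 0, "tz": 0, "rx": 0, "ry": 0, "rz": 0}, {"tx": 0, "ty": 0, "tz": 0, "rx": 0, "ry": 0, "rz": 0}, {"tx": 0, "ty": 0, "tz": 0, "rx": 0, "ry": 0, "rz": 0}], "claw": 8.7}}

```text
time: 15.75
position: [0.4959, 0.0438, 0.0211]
tool_rot: [0.073, 0.997, -0.0, 0.0]
ft_force: [-0.3, 0.5, -0.2]
grip_width: 0.081
```

Call:
{"api": "send_rows", "payload": {"deltas": [{"tx": 0, "ty": 0, "tz": -2, "rx": 0, "ry": 0, "rz": 0}, {"tx": 0, "ty": 0, "tz": -5, "rx": 0, "ry": 0, "rz": 0}, {"tx": 0, "ty": 0, "tz": -8, "rx": 0, "ry": 0, "rz": 0}, {"tx": 0, "ty": 0, "tz": -10, "rx": 0, "ry": 0, "rz": 0}]}}

```text
time: 16.08
position: [0.4963, 0.0438, 0.1231]
tool_rot: [0.073, 0.997, -0.0, 0.001]
ft_force: [0.6, 0.2, -0.4]
grip_width: 0.0868
```

Call:
{"api": "send_rows", "payload": {"deltas": [{"tx": 0, "ty": 0, "tz": 0, "rx": 0, "ry": 0, "rz": 0}, {"tx": 0, "ty": 0, "tz": 0, "rx": 0, "ry": 0, "rz": 0}]}}

```text
time: 16.25
position: [0.4965, 0.0438, 0.122]
tool_rot: [0.073, 0.997, -0.0, 0.001]
ft_force: [0.9, -0.3, 0.4]
grip_width: 0.0871
```

```bash
python3 -c "
from h import *
move(.4985,-.0788,.122,5.7)
o=robot.get_obs(); d=robot.camera('wrist'); d['obs']=o
tins([d],[(.497,.044),(.5,-.079)])"
```

```text
at [0.4965 0.0438 0.122 ] t 16.25 cm [-1.99e+00 -1.21e+01  1.00e-02] rot [-0.     0.003 -0.246] grip 0.08705067249330473
w (0.497, 0.044) 9646 fit [494.3  44.2] yaw deg -8.6 cost 0.005 mean [485.9  45.5] rect [488.5  45.1] [57.4 91.1] 81.5
w (0.5, -0.079) 6057 fit [496.8 -78.5] yaw deg 5.8 cost 0.003 mean [474.9 -76.3] rect [482.3 -80.6] [76.3 58.6] 5.4
```

Call:
{"api": "send_rows", "payload": {"deltas": [{"tx": -0.6, "ty": -3.8, "tz": 0, "rx": 0, "ry": 0, "rz": -0.08}, {"tx": -1.3, "ty": -7.6, "tz": 0, "rx": 0, "ry": 0, "rz": -0.16}, {"tx": -2, "ty": -11, "tz": 0, "rx": 0, "ry": 0, "rz": -0.246}, {"tx": -2, "ty": -12.1, "tz": 0, "rx": 0, "ry": 0, "rz": -0.246}, {"tx": -2, "ty": -12.1, "tz": 0, "rx": 0, "ry": 0, "rz": -0.246}]}}

```text
time: 16.72
position: [0.4972, -0.0811, 0.1196]
tool_rot: [-0.047, 0.999, 0.0, -0.001]
ft_force: [-0.5, 0.5, 0.6]
grip_width: 0.0871
```

Call:
{"api": "send_rows", "payload": {"deltas": [{"tx": 0, "ty": 0, "tz": 0, "rx": 0, "ry": 0, "rz": 0}, {"tx": 0, "ty": 0, "tz": 0, "rx": 0, "ry": 0, "rz": 0}, {"tx": 0, "ty": 0, "tz": 0, "rx": 0, "ry": 0, "rz": 0}]}}

```text
time: 16.97
position: [0.497, -0.0771, 0.1206]
tool_rot: [-0.05, 0.999, 0.001, -0.001]
ft_force: [0.0, 0.9, 0.7]
grip_width: 0.0868
```

```bash
python3 -c "
from h import *
move(.4985,-.0786,.022,5.7)
o=robot.get_obs(); d=robot.camera('wrist'); d['obs']=o
tins([d],[(.497,.044),(.5,-.079),(.5,-.186)])"
```

```text
at [ 0.497  -0.0771  0.1206] t 16.97 cm [-0.15 -0.18  9.86] rot [ 0.001 -0.002  0.001] grip 0.08678217429503376
w (0.497, 0.044) 6975 fit [488.6  44.2] yaw deg -8.8 cost 0.003 mean [476.9  42.2] rect [484.   45.2] [58.3 83. ] 82.1
w (0.5, -0.079) 9608 fit [482.  -80.9] yaw deg 5.7 cost 0.005 mean [486.4 -80.4] rect [489.2 -80.2] [89.5 57.4] 5.5
w (0.5, -0.186) 9570 fit [ 492.4 -184.9] yaw deg -2.5 cost 0.003 mean [ 488.2 -183.3] rect [ 495.3 -185.3] [ 57.6 100.1] 87.6
```

Call:
{"api": "send_rows", "payload": {"deltas": [{"tx": -0.1, "ty": -0.2, "tz": 2.5, "rx": 0, "ry": 0, "rz": 0}, {"tx": -0.1, "ty": -0.2, "tz": 5.5, "rx": 0, "ry": 0, "rz": 0}, {"tx": -0.1, "ty": -0.2, "tz": 8, "rx": 0, "ry": 0, "rz": 0}, {"tx": -0.1, "ty": -0.2, "tz": 9.3, "rx": 0, "ry": 0, "rz": 0}, {"tx": -0.1, "ty": -0.2, "tz": 9.8, "rx": 0, "ry": 0, "rz": 0}]}}

```text
time: 17.43
position: [0.4976, -0.079, 0.0211]
tool_rot: [-0.05, 0.999, 0.001, -0.002]
ft_force: [0.8, 0.8, 1.0]
grip_width: 0.0867
```

Call:
{"api": "send_rows", "payload": {"deltas": [{"tx": 0, "ty": 0, "tz": 0, "rx": 0, "ry": 0, "rz": 0}, {"tx": 0, "ty": 0, "tz": 0, "rx": 0, "ry": 0, "rz": 0}]}}

```text
time: 17.6
position: [0.4993, -0.0801, 0.0235]
tool_rot: [-0.05, 0.999, -0.0, 0.0]
ft_force: [0.7, -0.2, 0.4]
grip_width: 0.0866
```

```bash
python3 -c "
from h import *
move(.4985,-.079,.022,5.7)"
```

```text
at [ 0.4993 -0.0801  0.0235] t 17.6 cm [0.07 0.12 0.15] rot [-0.     0.     0.001] grip 0.08664514879936198
```

Call:
{"api": "send_rows", "payload": {"deltas": [{"tx": 0, "ty": 0.1, "tz": 0.1, "rx": 0, "ry": 0, "rz": 0}, {"tx": 0, "ty": 0.1, "tz": 0.1, "rx": 0, "ry": 0, "rz": 0}, {"tx": 0, "ty": 0.1, "tz": 0.1, "rx": 0, "ry": 0, "rz": 0}, {"tx": 0, "ty": 0.1, "tz": 0.1, "rx": 0, "ry": 0, "rz": 0}, {"tx": 0, "ty": 0.1, "tz": 0.1, "rx": 0, "ry": 0, "rz": 0}], "claw": 4.5, "squeeze": 50}}

```text
time: 18.02
position: [0.4992, -0.0798, 0.0226]
tool_rot: [-0.05, 0.999, -0.0, 0.0]
ft_force: [-0.1, -0.8, -0.4]
grip_width: 0.0617
```

Call:
{"api": "send_rows", "payload": {"deltas": [{"tx": 0, "ty": 0, "tz": 0, "rx": 0, "ry": 0, "rz": 0}, {"tx": 0, "ty": 0, "tz": 0, "rx": 0, "ry": 0, "rz": 0}]}}

```text
time: 18.18
position: [0.4991, -0.0797, 0.0225]
tool_rot: [-0.049, 0.999, -0.0, 0.0]
ft_force: [0.6, 0.5, 3.7]
grip_width: 0.0556
```

```bash
python3 st.py
```

```text
t 18.18 pos [ 0.4991 -0.0797  0.0225] F [0.63 0.52 3.67] Mtool [-0.173  0.004  0.037] q [-0.38  0.71  1.88  0.    0.56 -2.05] g 0.0556
```

Call:
{"api": "send_rows", "payload": {"deltas": [{"tx": 0, "ty": 0, "tz": -0.3, "rx": 0, "ry": 0, "rz": 0}, {"tx": 0, "ty": 0, "tz": -2, "rx": 0, "ry": 0, "rz": 0}, {"tx": 0, "ty": 0, "tz": -5, "rx": 0, "ry": 0, "rz": 0}, {"tx": 0, "ty": 0, "tz": -8, "rx": 0, "ry": 0, "rz": 0}, {"tx": 0, "ty": 0, "tz": -10, "rx": 0, "ry": 0, "rz": 0}]}}

```text
time: 18.6
position: [0.4989, -0.0797, 0.1237]
tool_rot: [-0.05, 0.999, -0.0, 0.0]
ft_force: [1.4, 0.1, -3.7]
grip_width: 0.0558
```

Gripped at 55.6 mm. Shaking over x 0.50–0.62.

Call:
{"api": "send_rows", "payload": {"deltas": [{"tx": -4, "ty": 0, "tz": 0, "rx": 0, "ry": 0, "rz": 0}, {"tx": -8, "ty": 0, "tz": 0, "rx": 0, "ry": 0, "rz": 0}, {"tx": -12, "ty": 0, "tz": 0, "rx": 0, "ry": 0, "rz": 0}, {"tx": -8, "ty": 0, "tz": 0, "rx": 0, "ry": 0, "rz": 0}, {"tx": -4, "ty": 0, "tz": 0, "rx": 0, "ry": 0, "rz": 0}]}}

```text
time: 19.02
position: [0.5478, -0.0783, 0.1217]
tool_rot: [-0.051, 0.999, -0.002, 0.006]
ft_force: [-2.3, -0.2, -4.7]
grip_width: 0.0556
```

Call:
{"api": "send_rows", "payload": {"deltas": [{"tx": 4, "ty": 0, "tz": 0, "rx": 0, "ry": 0, "rz": 0}, {"tx": 0, "ty": 0, "tz": 0, "rx": 0, "ry": 0, "rz": 0}, {"tx": -4, "ty": 0, "tz": 0, "rx": 0, "ry": 0, "rz": 0}, {"tx": -8, "ty": 0, "tz": 0, "rx": 0, "ry": 0, "rz": 0}, {"tx": -4, "ty": 0, "tz": 0, "rx": 0, "ry": 0, "rz": 0}]}}

```text
time: 19.43
position: [0.61, -0.079, 0.1253]
tool_rot: [-0.05, 0.998, -0.007, 0.023]
ft_force: [9.1, -4.8, -0.1]
grip_width: 0.0559
```

Call:
{"api": "send_rows", "payload": {"deltas": [{"tx": 4, "ty": 0, "tz": 0, "rx": 0, "ry": 0, "rz": 0}, {"tx": 8, "ty": 0, "tz": 0, "rx": 0, "ry": 0, "rz": 0}, {"tx": 4, "ty": 0, "tz": 0, "rx": 0, "ry": 0, "rz": 0}, {"tx": 0, "ty": 0, "tz": 0, "rx": 0, "ry": 0, "rz": 0}, {"tx": -4, "ty": 0, "tz": 0, "rx": 0, "ry": 0, "rz": 0}]}}

```text
time: 19.85
position: [0.6122, -0.0663, 0.1189]
tool_rot: [-0.049, 0.999, 0.002, -0.005]
ft_force: [3.9, -1.7, -3.2]
grip_width: 0.0555
```

Call:
{"api": "send_rows", "payload": {"deltas": [{"tx": 4, "ty": 0, "tz": 0, "rx": 0, "ry": 0, "rz": 0}, {"tx": 8, "ty": 0, "tz": 0, "rx": 0, "ry": 0, "rz": 0}, {"tx": 12, "ty": 0, "tz": 0, "rx": 0, "ry": 0, "rz": 0}, {"tx": 8, "ty": 0, "tz": 0, "rx": 0, "ry": 0, "rz": 0}, {"tx": 4, "ty": 0, "tz": 0, "rx": 0, "ry": 0, "rz": 0}]}}

```text
time: 20.27
position: [0.5505, -0.0634, 0.1128]
tool_rot: [-0.048, 0.999, 0.009, -0.024]
ft_force: [4.6, -2.9, -8.4]
grip_width: 0.0558
```

Call:
{"api": "send_rows", "payload": {"deltas": [{"tx": -4, "ty": 0, "tz": 0, "rx": 0, "ry": 0, "rz": 0}, {"tx": 0, "ty": 0, "tz": 0, "rx": 0, "ry": 0, "rz": 0}, {"tx": 4, "ty": 0, "tz": 0, "rx": 0, "ry": 0, "rz": 0}, {"tx": 8, "ty": 0, "tz": 0, "rx": 0, "ry": 0, "rz": 0}, {"tx": 8, "ty": 0, "tz": 0, "rx": 0, "ry": 0, "rz": 0}]}}

```text
time: 20.68
position: [0.4839, -0.0754, 0.1189]
tool_rot: [-0.049, 0.999, 0.005, -0.012]
ft_force: [-3.7, 1.4, -4.5]
grip_width: 0.0555
```

Call:
{"api": "send_rows", "payload": {"deltas": [{"tx": 0, "ty": 0, "tz": 0, "rx": 0, "ry": 0.12, "rz": 0}, {"tx": 0, "ty": 0, "tz": 0, "rx": 0, "ry": 0.24, "rz": 0}, {"tx": 0, "ty": 0, "tz": 0, "rx": 0, "ry": 0.24, "rz": 0}, {"tx": 0, "ty": 0, "tz": 0, "rx": 0, "ry": 0.08, "rz": 0}, {"tx": 0, "ty": 0, "tz": 0, "rx": 0, "ry": 0.08, "rz": 0}]}}

```text
time: 21.1
position: [0.4967, -0.0787, 0.1212]
tool_rot: [-0.05, 0.998, -0.001, -0.039]
ft_force: [-2.1, 0.9, -3.4]
grip_width: 0.0557
```

```bash
python3 st.py; python3 av.py
```

```text
t 21.10 pos [ 0.4967 -0.0787  0.1212] F [-2.15  0.87 -3.44] Mtool [-0.079  0.146  0.019] q [-0.36  0.55  1.77 -0.04  0.89 -2.  ] g 0.0557
mean [-0.049 -0.013  0.012 -0.101 -0.223 -3.658] sem [0.01  0.022 0.005 0.241 0.123 0.113] t 21.7
```

Call:
{"api": "send_rows", "payload": {"deltas": [{"tx": 0, "ty": 0, "tz": 0, "rx": 0, "ry": -0.12, "rz": 0}, {"tx": 0, "ty": 0, "tz": 0, "rx": 0, "ry": -0.24, "rz": 0}, {"tx": 0, "ty": 0, "tz": 0, "rx": 0, "ry": -0.24, "rz": 0}, {"tx": 0, "ty": 0, "tz": 0, "rx": 0, "ry": -0.16, "rz": 0}, {"tx": 0, "ty": 0, "tz": 0, "rx": 0, "ry": -0.16, "rz": 0}]}}

```text
time: 22.12
position: [0.5019, -0.081, 0.123]
tool_rot: [-0.049, 0.998, 0.001, 0.04]
ft_force: [2.1, -0.3, -2.7]
grip_width: 0.0555
```

```bash
python3 st.py; python3 av.py
```

```text
t 22.12 pos [ 0.5019 -0.081   0.123 ] F [ 2.13 -0.25 -2.71] Mtool [ 0.035 -0.047 -0.03 ] q [-0.4   0.5   1.88  0.06  0.69 -2.11] g 0.0555
mean [-4.700e-02  2.900e-02  4.000e-03 -1.000e-03  1.900e-02 -3.973e+00] sem [0.005 0.011 0.008 0.197 0.162 0.105] t 22.7167
```

```bash
python3 av.py
```

```text
mean [-0.046  0.065  0.016 -0.099  0.032 -3.744] sem [0.008 0.008 0.01  0.129 0.095 0.14 ] t 23.3167
```

Call:
{"api": "send_rows", "payload": {"deltas": [{"tx": 0, "ty": 0, "tz": 0, "rx": 0, "ry": 0.08, "rz": 0}, {"tx": 0, "ty": 0, "tz": 0, "rx": 0, "ry": 0.16, "rz": 0}, {"tx": 0, "ty": 0, "tz": 0, "rx": 0, "ry": 0.16, "rz": 0}, {"tx": 0, "ty": 0, "tz": 0, "rx": 0, "ry": 0.16, "rz": 0}, {"tx": 0, "ty": 0, "tz": 0, "rx": 0, "ry": 0.16, "rz": 0}]}}

```text
time: 23.73
position: [0.4981, -0.0792, 0.1218]
tool_rot: [-0.05, 0.998, -0.001, -0.04]
ft_force: [-0.3, 0.0, -3.8]
grip_width: 0.0559
```

Call:
{"api": "send_rows", "payload": {"deltas": [{"tx": 0, "ty": 0, "tz": 0, "rx": 0, "ry": 0, "rz": 0}, {"tx": 0, "ty": 0, "tz": 0, "rx": 0, "ry": 0, "rz": 0}, {"tx": 0, "ty": 0, "tz": 0, "rx": 0, "ry": 0, "rz": 0}, {"tx": 0, "ty": 0, "tz": 0, "rx": 0, "ry": 0, "rz": 0}, {"tx": 0, "ty": 0, "tz": 0, "rx": 0, "ry": 0, "rz": 0}]}}

```text
time: 24.15
position: [0.4988, -0.0797, 0.1222]
tool_rot: [-0.049, 0.998, -0.002, -0.04]
ft_force: [0.2, -0.3, -3.0]
grip_width: 0.0559
```

```bash
python3 av.py
```

```text
mean [-0.046 -0.026  0.017 -0.135 -0.071 -3.977] sem [0.006 0.007 0.007 0.16  0.149 0.127] t 24.75
```

Call:
{"api": "send_rows", "payload": {"deltas": [{"tx": 0, "ty": 0, "tz": 0, "rx": 0, "ry": -0.02, "rz": 0}, {"tx": 0, "ty": 0, "tz": 0, "rx": 0, "ry": -0.04, "rz": 0}, {"tx": 0, "ty": 0, "tz": 0, "rx": 0, "ry": -0.055, "rz": 0}, {"tx": 0, "ty": 0, "tz": 0, "rx": 0, "ry": -0.055, "rz": 0}, {"tx": 0, "ty": 0, "tz": 0, "rx": 0, "ry": -0.055, "rz": 0}]}}

```text
time: 25.17
position: [0.4987, -0.0797, 0.1222]
tool_rot: [-0.049, 0.999, -0.001, -0.013]
ft_force: [-0.1, -0.5, -3.6]
grip_width: 0.0556
```

```bash
python3 av.py
```

```text
mean [-3.700e-02  3.700e-02 -3.000e-03  3.180e-01  2.700e-02 -3.674e+00] sem [0.011 0.007 0.007 0.114 0.12  0.154] t 25.7667
```

Call:
{"api": "send_rows", "payload": {"deltas": [{"tx": 0, "ty": 0, "tz": 0, "rx": 0, "ry": -0.1, "rz": 0}, {"tx": 0, "ty": 0, "tz": 0, "rx": 0, "ry": -0.1, "rz": 0}, {"tx": 0, "ty": 0, "tz": 0, "rx": 0, "ry": -0.1, "rz": 0}, {"tx": 0, "ty": 0, "tz": 0, "rx": 0, "ry": -0.1, "rz": 0}, {"tx": 0, "ty": 0, "tz": 0, "rx": 0, "ry": -0.1, "rz": 0}]}}

```text
time: 26.18
position: [0.5, -0.0801, 0.1224]
tool_rot: [-0.05, 0.998, 0.001, 0.038]
ft_force: [0.8, -0.8, -3.6]
grip_width: 0.0557
```

Call:
{"api": "send_rows", "payload": {"deltas": [{"tx": 0, "ty": 0, "tz": 0, "rx": 0, "ry": 0.02, "rz": 0}, {"tx": 0, "ty": 0, "tz": 0, "rx": 0, "ry": 0.05, "rz": 0}, {"tx": 0, "ty": 0, "tz": 0, "rx": 0, "ry": 0.05, "rz": 0}, {"tx": 0, "ty": 0, "tz": 0, "rx": 0, "ry": 0.05, "rz": 0}, {"tx": 0, "ty": 0, "tz": 0, "rx": 0, "ry": 0.05, "rz": 0}]}}

```text
time: 26.6
position: [0.4992, -0.0796, 0.122]
tool_rot: [-0.05, 0.999, 0.001, 0.013]
ft_force: [-0.3, -0.2, -3.8]
grip_width: 0.0555
```

```bash
python3 av.py; python3 st.py
```

```text
mean [-0.031 -0.01   0.014  0.148  0.145 -3.559] sem [0.011 0.007 0.008 0.123 0.107 0.145] t 27.2
t 27.20 pos [ 0.499  -0.0797  0.1222] F [-0.33 -0.06 -3.07] Mtool [-0.066 -0.032 -0.009] q [-0.39  0.52  1.84  0.02  0.76 -2.07] g 0.0559
```

The middle tin's moment reverses as a rolling ball predicts: −0.047 Nm across ±0.025 rad (predicted −0.049 with the ball, +0.061 without). It is the rattler and it has been shaken, so I'm moving it to the pad.

```bash
python3 -c "
from h import *
move(.6985,-.122,.106,5.7)"
```

```text
at [ 0.499  -0.0797  0.1222] t 27.2 cm [-19.39  -6.18   2.1 ] rot [-0.     0.025 -0.   ] grip 0.05587491322771793
```

Call:
{"api": "send_rows", "payload": {"deltas": [{"tx": -1.5, "ty": -0.5, "tz": 0, "rx": 0, "ry": 0.025, "rz": 0}, {"tx": -3.5, "ty": -1.2, "tz": 0, "rx": 0, "ry": 0.025, "rz": 0}, {"tx": -6, "ty": -2, "tz": 0.2, "rx": 0, "ry": 0.025, "rz": 0}, {"tx": -8.5, "ty": -2.7, "tz": 0.3, "rx": 0, "ry": 0.025, "rz": 0}, {"tx": -11, "ty": -3.5, "tz": 0.5, "rx": 0, "ry": 0.025, "rz": 0}]}}

```text
time: 27.62
position: [0.6129, -0.1036, 0.1198]
tool_rot: [-0.05, 0.999, 0.0, -0.0]
ft_force: [-0.0, 0.4, -3.6]
grip_width: 0.0561
```

Call:
{"api": "send_rows", "payload": {"deltas": [{"tx": -2.5, "ty": -0.8, "tz": 0.3, "rx": 0, "ry": 0, "rz": 0}, {"tx": -5, "ty": -1.6, "tz": 0.6, "rx": 0, "ry": 0, "rz": 0}, {"tx": -7, "ty": -2.2, "tz": 0.8, "rx": 0, "ry": 0, "rz": 0}, {"tx": -8.2, "ty": -2.6, "tz": 1, "rx": 0, "ry": 0, "rz": 0}, {"tx": -8.6, "ty": -2.7, "tz": 1.1, "rx": 0, "ry": 0, "rz": 0}]}}

```text
time: 28.03
position: [0.7022, -0.1226, 0.108]
tool_rot: [-0.05, 0.999, -0.0, 0.001]
ft_force: [-0.3, -1.0, -4.3]
grip_width: 0.0557
```

Call:
{"api": "send_rows", "payload": {"deltas": [{"tx": 0, "ty": 0, "tz": 0, "rx": 0, "ry": 0, "rz": 0}, {"tx": 0, "ty": 0, "tz": 0, "rx": 0, "ry": 0, "rz": 0}, {"tx": 0, "ty": 0, "tz": 0, "rx": 0, "ry": 0, "rz": 0}, {"tx": 0, "ty": 0, "tz": 0, "rx": 0, "ry": 0, "rz": 0}, {"tx": 0, "ty": 0, "tz": 0, "rx": 0, "ry": 0, "rz": 0}]}}

```text
time: 28.45
position: [0.6994, -0.1217, 0.1091]
tool_rot: [-0.05, 0.999, 0.0, -0.0]
ft_force: [0.3, 0.4, -4.1]
grip_width: 0.0557
```

```bash
python3 -c "
from h import *
move(.699,-.122,.106,5.7)
for c in ['scene','side']:
    d=robot.camera(c); cv2.imwrite(f'pics/{c}2.png',d['color'][:,:,::-1])
    W,col=cloud(d,np.ones((420,560),bool))
    s=(np.hypot(W[:,0]-.7,W[:,1]+.122)<.07)&(W[:,2]>.075)&(W[:,2]<.165)
    P=W[s]; C=col[s].astype(int); b=(C[:,2]>C[:,0]+15)
    print(c,len(P),b.sum(),'blue xyz range',np.round(np.percentile(P[b],[2,98],axis=0),3) if b.any() else '')
tins(['scene','side'],[(.496,.044),(.5,-.186)])
tins(['scene','side'],[(.698,-.122)],.146)
"
```

```text
at [ 0.6994 -0.1217  0.1091] t 28.45 cm [ 0.05 -0.03  0.31] rot [ 0.    -0.001 -0.   ] grip 0.055733003610496164
scene 815 296 blue xyz range [[ 0.646 -0.135  0.1  ]
 [ 0.757 -0.087  0.132]]
side 571 169 blue xyz range [[ 0.646 -0.156  0.103]
 [ 0.75  -0.111  0.129]]
scene (0.496, 0.044) 602 fit [499.1  44.8] yaw deg -7.3 cost 0.043 mean [500.6  46.4] rect [498.9  44.2] [ 61.2 111.5] 82.6
scene (0.5, -0.186) 429 fit [ 501.5 -183.5] yaw deg -2.1 cost 0.086 mean [ 502.9 -181.9] rect [ 501.9 -184.3] [ 62.7 111.7] 86.8
side (0.496, 0.044) 355 fit [497.5  42. ] yaw deg -8.1 cost 0.072 mean [497.2  40.4] rect [497.7  43.2] [ 61.8 110.9] 80.3
side (0.5, -0.186) 515 fit [ 500.2 -187.3] yaw deg -2.0 cost 0.052 mean [ 499.3 -188.4] rect [ 500.4 -186. ] [ 61.6 111.3] 87.8
scene (0.698, -0.122) 256 fit [ 709.1 -110.4] yaw deg -7.6 cost 0.112 mean [ 734.8 -111.8] rect [ 728.7 -110.6] [61.8 84.3] 20.5
side (0.698, -0.122) 208 fit [ 687.2 -123.1] yaw deg 11.0 cost 0.319 mean [ 669.2 -127.9] rect [ 669.6 -121.5] [77.7 50.4] 90.0
```

View pics/scene2.png

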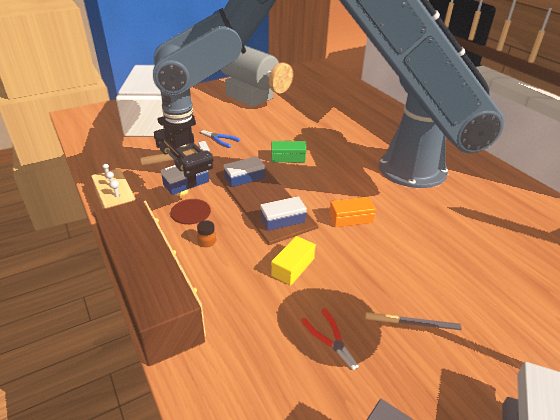

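View pics/side2.png

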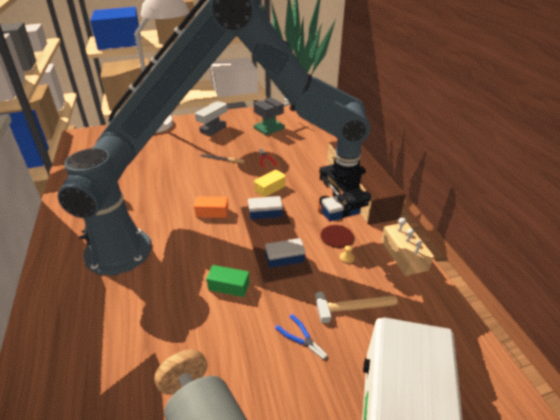

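The scene view shows the held tin level at (187,180), above the pad at (190,211). The two silent tins stand on the tray at (245,172) and (284,212), and the stand, jar, pliers, hammer and file haven't moved. The blue side spans x 0.646–0.757 with its lower edge at about z 0.10, so the tin is centred on the pad about 9 cm up. Handing in.

Call:
{"api": "send_rows", "payload": {"deltas": [{"tx": 0, "ty": 0, "tz": 0, "rx": 0, "ry": 0, "rz": 0}, {"tx": 0, "ty": 0, "tz": 0, "rx": 0, "ry": 0, "rz": 0}, {"tx": 0, "ty": 0, "tz": 0, "rx": 0, "ry": 0, "rz": 0}]}}

```text
time: 29.0
position: [0.7002, -0.1219, 0.1088]
tool_rot: [-0.05, 0.999, 0.0, -0.0]
ft_force: [0.0, -0.6, -3.5]
grip_width: 0.0557
```

```bash
python3 st.py; python3 -c "
from rig import robot
print(robot.hand_in())"
```

```text
t 29.00 pos [ 0.7002 -0.1219  0.1088] F [ 0.04 -0.57 -3.5 ] Mtool [-0.05   0.016 -0.025] q [-0.33  0.77  1.29 -0.    1.09 -2.  ] g 0.0557
the job is handed in; nothing more can be done
None
```

The middle tin is the one that rattles. I handed in at 29 s with it held level and still over the middle of the pad, its underside about 9 cm above the leather.

- **First tin (nearest the yellow one):** I shook it and it was silent. When I tilted it, the wrist moment changed in proportion to the tilt, with no shift from a moving ball. I stood it upright back on the tray, within about 2 mm of where it had been.
- **Middle tin:** I shook it too. Its wrist moment reversed on small tilts (−0.047 Nm; about −0.049 expected with the ball, +0.061 without). I identified it by this tilt check, because the few force readings during the shakes settled nothing.
- **Third tin:** I never touched it, since the rattling one had already been found.

**Last checks:**
- The grip held at 55.7 mm, and the tool was at (0.700, −0.122), about 2 mm from the measured pad centre.
- Both other tins were upright on the tray, and the other bench items looked unmoved.
- The depth fit of the held tin's lid, which the gripper partly hides, was unreliable. I used the tin's blue side and the tool position instead.
- In the first tin's shake, near the arm's inner reach, the tool tilted about 6° and one reading reached 25 N. That is well under the 120 N wrist limit.

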